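Stow the scraper and hold the hidden bolt of its clamp rack

TASK

Lift the bench scraper out of the white drip stand, slide it edgewise down into the slot of the wooden clamp rack until its blade rests on the slot's floor, and let go of it, so that the blade sets the width of the slot. Then reach down into the narrow gap behind the rack's steel bracket, grasp the hidden brass bolt head between the fingers and hold it still, because the orange driver in front turns the nut and the bolt slowly creeps round with it. Finish while still holding the bolt head, with the scraper still seated, and leave the other things on the worktop where they are.

Things in the scene. Friction and masses are not known exactly. Their poses are not given: they have to be found in the camera images.
- scraper: Loose bench scraper, 0.12 kg, on its long edge in the white stand: steel blade 76x110x2 mm, dark wood grip bar along the middle of one face. Origin: centre of the bare face. x across the blade (+-38 mm, at first up), y along blade and grip (+-56), z from bare face to grip side: blade z 0 to 2, grip z 0 to 16, x +-12. Pinch it from above across its 16 mm; it may lean 0.17 rad in a slot.
- stand: Fixed white plastic drip stand, 60x150 mm, 22 mm high, with a slot 5 mm wide, 124 mm long and 16 mm deep along its y, in which the scraper starts. Origin: centre of the underside; y along the slot, z up.
- rack: Fixed clamp rack on a dark steel base (x -103 to 63 mm, y +-138, 6 thick). Origin on the worktop, midway between two wooden jaws (x +-18, 28 high, along y); x away from the robot within its yaw, z up. Slot between the jaws at y -132 to -12. At y 30 to 120 the steel bracket: two upright plates, faces at x +-8.5, top z 86. In front of it the orange driver, x -92 to -20, 37 thick, top z 81.
- slot (a point): Middle of the floor of the rack's slot, rack frame (0, -75, 10) mm. Slot 5 mm wide along the rack's x (bevelled mouth 9 mm), 120 mm long along y, 18 mm deep, mouth at z 28. The scraper goes in with its y along the rack's y, grip facing either way; seated, its origin is 38 mm above this point. Keep the fingertips above the mouth.
- gap (a point): Middle of the top of the gap behind the bracket, rack frame (33.5, 75, 86) mm. The gap runs from the bracket's rear face (x 8.5) to a steel guard plate (x 58.5, y 25 to 125, top z 86): 50 mm wide along the rack's x, 80 mm deep, open at the top and at both ends.
- bolt: Brass hexagon bolt head in the gap, 24 mm across flats, 27.7 over corners, 16 long (6 mm of washers before it). Origin: its centre, rack frame (22.5, 75, 62) mm; x: bolt axis, along the rack's x. It creeps round at 0.1 rad/s with 0.04 N m and cannot come out. 20 to 30 N across it, closing along the rack's y from above at its centre's height, stops it at any angle, perhaps after turning it into line.
- jar: Bystander, loose: glass jar of olives with a green lid, 70 mm across, 101 mm high. Origin: centre of its underside. To be left alone.
- bowl: Bystander, loose: white bowl of limes, 162x165x136 mm. Origin: centre of its underside. To be left alone.
- mug: Bystander, loose: white dotted mug, 92x127x93 mm. Origin: centre of its underside. To be left alone.
- tin: Bystander, loose: food tin, 75 mm across, 110 mm high. Origin: centre of its underside. To be left alone.
- lemon: Bystander, loose: yellow lemon, 71x53x51 mm. Origin: centre of its underside. To be left alone.
- garlic: Bystander, loose: garlic bulb, 56 mm. Origin: centre of its underside. To be left alone.
Not all that is in view belongs to the job. Leave any green or purple look-alike of the scraper alone.

How it is judged:
By the outcome, as a careful person would: the job done as asked, in the order asked, and still so for the second after the job is handed in, while the arm keeps its last pose, push and grip.
It also fails if it takes over 61 s, if anything falls off the work surface, if the arm or the gripper's body presses on something with over 40 N, if the wrist force passes 120 N, or if a joint passes its speed limit or range.

ROBOT

A 6-joint arm with a two-finger parallel gripper is mounted at the origin on a cart in front of the work surface, level with it; the furniture and walls round the work are solid. World frame = base frame: x ahead of the robot, y to its left, z up, the work surface at z = 0. Lengths are in m, angles in degrees, forces in N, time in s.
With the tool pointing down it reaches from about 0.35 to 0.775 m from the base axis. Payload 7.3 kg.
Tool frame: the origin (TCP) lies midway between the tips of the shut fingers; the grasp point (between the pads) lies 19 mm behind it; z points along the fingers, y is the line along which they close (so a half turn about z gives the same grasp; the last joint's range is limited). The gripper opens to 92 mm and grips with 3 to 60 N. Pads are 19 mm wide; open, the fingers measure 130 mm over their backs; the gripper's body (75 mm by 190 mm) begins 47 mm behind the grasp point.
Start: joints at [57.41, 19.595, 87.324, -0, 73.075, -8.365], TCP at [0.215, 0.479, 0.227] pointing down, gripper open.
Joint ranges: [-145.02, 145.02], [-44.19, 115.74], [2.07, 154.8], [-57.11, 237.11], [16.16, 152.29], [-177.93, 177.93]. Speed limits (degrees/s): [147.25, 147.25, 180, 180, 180, 180].

INTERFACE

Orientations are given as a 3x3 rotation matrix whose columns are the frame's x, y, z axes.
In Python, from rig import state, capture, camera_info, hand_in gives the robot as it stands.
- The arm moves only by the tool apply_moves, never from a script. Its argument "rows" is a list that holds one entry, the list of rows, each a list of 7 numbers: the gripper's target within -1 to 1 (shut at 1, half-way at 0, fully open at -1), then the shift along the tool's x, y, z in mm, then the turn, a rotation vector about the tool's x, y, z in degrees. In form: [[[claw, tx, ty, tz, wx, wy, wz], ...]]. A call has 1 to 12 rows; each row is the pose to reach, as a shift and turn from the pose commanded when the call began, along the tool's axes at that moment; what a row does not reach only later rows make up. A row lasts 1/12 s, in which the tool goes at most 41.7 mm and 7.16 degrees, less where a joint would pass 70% of its speed; a pose out of reach is approached as far as the arm can. A call with a gripper value outside its range is refused whole. The fingers move at their own pace and stop on an object; "newtons" is the grip in N (left out, the last holds). Time passes only in rows, so rows that repeat a pose let the fingers close. It gives the time, the measured TCP pose, the force, the opening and the grip force at its end, in the units of the state.
- state(): the state, without advancing time (a new reading comes with each control period).
- capture(name): name is "side" or "top"; returns the picture (384x512x3 uint8, red, green, blue); there is no depth.
- camera_info(name): a dict with "fovy" (degrees; the focal length in pixels is half the picture's height over the tangent of half this angle, whatever the lens; pixels are square), "cx", "cy" (the principal point, pixels), "D" ([k1, k2, p1, p2, k3] as OpenCV has them; the pictures are not rectified), "camera_from_world" (4x4, takes a point from world to camera coordinates). Camera axes: x right, y down, z forward; pixel columns grow to the right and rows downward; lengths in m; the calibration is good to about 2 mm. A picture is of the moment at which its call begins. camera_info takes no time and is no camera call.
- hand_in(): hands the job in; it is judged then, once.
The state is a dict: "clock": time; "qpos": joint angles; "qd": joint speeds; "tau": joint torques, N m; "ee_pos": TCP position; "ee_rot": TCP orientation; "contact_force": force on the tool from outside, world axes, zero at the start; "wrist_torque": the same for the moment, N m; "opening": opening from 0.0 (shut) to 1.0 (fully open); "finger_force": force on a finger pad.
Only numpy, scipy, OpenCV 4.12 (cv2) and the standard library are available. Lean on these libraries where they do the work, as an engineer would, in place of code of your own. Each camera call takes 0.05 s, during which the arm holds its last target. There are 200 camera calls.

## Working session

There is one attempt and no reset: what is moved stays moved. The work goes in short steps, Python scripts to look and compute and a tool call to move; the robot and the scene stay as the last step left them, time stands still between calls to the robot, and variables do not carry over. Pictures are saved under pics/ and viewed, at most 10 in all, crops included, and the job is handed in when it is done.

Besides the shell and the picture viewer there is one more tool, called after ">>>" as name(argument=value, ...), one argument or row to a line, values as JSON. apply_moves: Moves the arm, as the interface text tells. Its arguments: {"type":"object","properties":{"rows":{"type":"array","items":{"type":"array","items":{"type":"array","items":{"type":"number"}}}},"newtons":{"type":"number"}},"required":["rows"]}

```bash
mkdir -p pics; python3 - <<'E'
from rig import *
import cv2
for n in("top","side"):
    cv2.imwrite(f"pics/{n}0.png",cv2.cvtColor(capture(n),cv2.COLOR_RGB2BGR)); print(camera_info(n))
s=state();print(s)
E
```

```text
{'fovy': 51.884453289876035, 'cx': 256.5017025393506, 'cy': 194.88022817135854, 'D': array([-0.12730498,  0.        ,  0.        ,  0.        ,  0.        ]), 'camera_from_world': array([[-0.11023052, -0.99390284, -0.00252662, -0.01849986],
       [-0.96522174,  0.10765522, -0.238238  ,  0.56510912],
       [ 0.23705743, -0.02382235, -0.97120352,  1.19973174],
       [ 0.        ,  0.        ,  0.        ,  1.        ]])}
{'fovy': 47.61997673388585, 'cx': 258.14223893220094, 'cy': 190.5574458176086, 'D': array([-0.07669542,  0.        ,  0.        ,  0.        ,  0.        ]), 'camera_from_world': array([[ 0.97575713,  0.2187885 , -0.00544184, -0.53936006],
       [ 0.14585718, -0.66863243, -0.72914769, -0.0440268 ],
       [-0.16316772,  0.71067733, -0.68433474,  1.29793449],
       [ 0.        ,  0.        ,  0.        ,  1.        ]])}
{'clock': 0.1, 'qpos': array([ 5.74074823e+01,  1.96315294e+01,  8.73709789e+01, -5.27747783e-04,
        7.30764098e+01, -8.36599606e+00]), 'qd': array([-0.02002929, -0.10296619, -0.12552034, -0.0412527 ,  0.15575578,
        0.09453248]), 'tau': array([ 3.23418108e-04, -4.32006276e+01, -2.44691116e+01,  7.17473100e-02,
        5.26838447e-02, -5.04129730e-05]), 'ee_pos': array([0.21522067, 0.47845607, 0.2261275 ]), 'ee_rot': array([[-9.11931301e-01,  4.10342250e-01, -7.34516261e-04],
       [ 4.10342862e-01,  9.11930577e-01, -1.16522076e-03],
       [ 1.91688530e-04, -1.36400479e-03, -9.99999051e-01]]), 'contact_force': array([-0.41376533,  0.51593698, -0.37179597]), 'wrist_torque': array([-0.0061742 ,  0.03035152,  0.03375571]), 'finger_force': 0.0, 'opening': 1.0011786050816245}
```

View pics/top0.png

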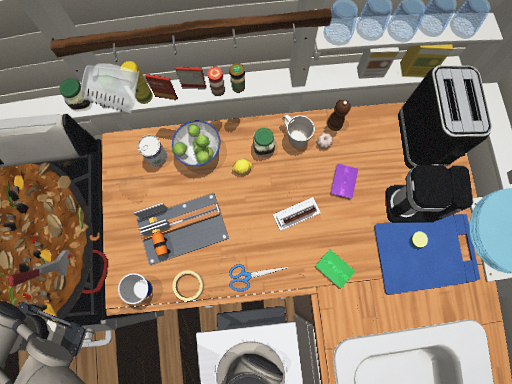

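View pics/side0.png

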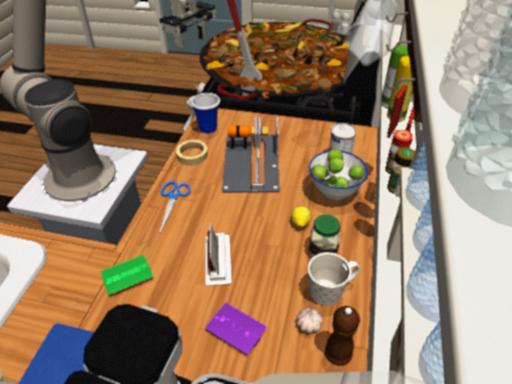

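The scraper candidates in the top view are the one in the white stand at (298,213), a green one lying flat at (335,268) and a purple one lying flat at (344,181). Only the first is steel and wood and standing in the white stand. The rack is at (183,228), with the orange driver at (159,242). I'll confirm this in an enlarged crop.

```bash
python3 - <<'E'
import cv2,numpy as np
t=cv2.imread("pics/top0.png");s=cv2.imread("pics/side0.png")
def c(i,x,y,w,h,k):
    return cv2.resize(i[y:y+h,x:x+w],(w*k,h*k),interpolation=cv2.INTER_CUBIC)
o=np.zeros((600,800,3),np.uint8)
def put(im,x,y): o[y:y+im.shape[0],x:x+im.shape[1]]=im
put(c(t,133,188,100,80,4),0,0)      # top rack
put(c(t,268,193,56,44,7),400,0)   # top stand
put(c(s,218,118,66,78,3),0,330)  
put(c(s,198,220,40,68,3),210,330)
put(c(s,198,220,40,36,7),400,320)
cv2.imwrite("pics/crop0.png",o)
E
```

```text
(no output)
```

View pics/crop0.png

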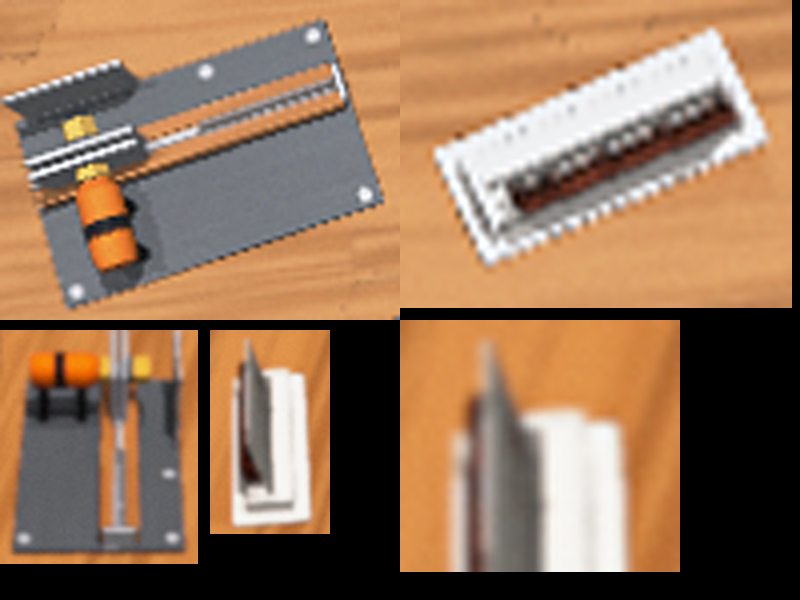

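The crop shows the steel and wood scraper upright in the white stand, grip towards the robot. The rack lies at about the same yaw, with its base corners near (214,193), (229,239) and (150,265). I'll fit the poses and overlay them on the images to check.

```bash
cat >h.py <<'E'
import cv2,numpy as np
from rig import *
from scipy.optimize import least_squares
def proj(n,P):
    i=camera_info(n);T=i["camera_from_world"];f=192/np.tan(np.radians(i["fovy"]/2))
    K=np.array([[f,0,i["cx"]],[0,f,i["cy"]],[0,0,1.]])
    return cv2.projectPoints(np.asarray(P,float).reshape(-1,1,3),cv2.Rodrigues(T[:3,:3])[0],T[:3,3],K,np.array(i["D"]))[0][:,0]
def place(p,P):
    P=np.asarray(P,float)/1000;c,s=np.cos(p[2]),np.sin(p[2])
    return P@np.array([[c,s,0],[-s,c,0],[0,0,1]])+[p[0],p[1],0]
def fit(obs,p0):
    f=lambda p:np.concatenate([(proj(n,place(p,[P]))-uv).ravel() for n,P,uv in obs])
    r=least_squares(f,p0,loss="soft_l1");return r.x,r.fun.reshape(-1,2).round(1)
def box(x0,x1,y0,y1,z0,z1):
    return [[a,b,c] for c in(z0,z1) for a,b in((x0,y0),(x1,y0),(x1,y1),(x0,y1))]
def draw(im,n,p,B,k,off,col):
    q=(proj(n,place(p,B))-off+.5)*k-.5
    for i in range(4):
        for a,b in((i,(i+1)%4),(i+4,4+(i+1)%4),(i,i+4)):
            cv2.line(im,*[tuple(int(v) for v in q[j].round()) for j in(a,b)],col,1)
E
python3 - <<'E'
from h import *
def T(u,v,k=4,x=133,y=188): return ((u+.5)/k-.5+x,(v+.5)/k-.5+y)
rk=[("top",(63,-138,6),T(325,22)),("top",(-103,-138,3),T(383,205)),("top",(-103,138,3),T(68,308)),
 ("side",(63,-138,3),T(185,220,3,218,118)),("side",(-103,-138,3),T(12,222,3,218,118))]
S=lambda u,v:T(u-400,v,7,268,193)
st=[("top",(30,75,11),S(435,150)),("top",(30,-75,11),S(713,28)),("top",(-30,-75,11),S(768,140)),("top",(-30,75,11),S(490,265))]
pr,r=fit(rk,[.45,.2,.2]);print(pr,r.tolist())
ps,r=fit(st,[.55,-.1,.2]);print(ps,r.tolist())
o=np.zeros((600,800,3),np.uint8)
for n,(x,y,w,h,k),(X,Y) in [("top",(133,188,100,80,4),(0,0)),("top",(268,190,57,45,7),(400,0)),("side",(218,115,68,80,3),(0,330)),("side",(192,220,48,70,4),(210,320)),("side",(218,110,66,45,5),(410,330))]:
    c=cv2.imread(f"pics/{n}0.png")[y:y+h,x:x+w];c=cv2.resize(c,(w*k,h*k),interpolation=cv2.INTER_CUBIC)
    for B,col in[(box(-103,63,-138,138,0,6),(0,255,255)),(box(-2.5,2.5,-132,-12,10,28),(0,0,255)),(box(-8.5,8.5,30,120,86,86.1),(255,255,0)),(box(14.5,30.5,63,87,50,74),(255,0,255)),(box(58.5,62.5,25,125,86,86.1),(0,255,0))]: draw(c,n,pr,B,k,(x,y),col)
    for B,col in[(box(-30,30,-75,75,0,22),(0,255,255)),(box(-2.5,2.5,-62,62,22,22.1),(0,0,255)),(box(0,2,-55,55,6,82),(255,0,0)),(box(-14,2,-56,56,32,56),(0,255,0))]: draw(c,n,ps,B,k,(x,y),col)
    c=c[:600-Y,:800-X];o[Y:Y+c.shape[0],X:X+c.shape[1]]=c
cv2.imwrite("pics/fit0.png",o)
E
```

```text
[0.50952828 0.18136888 0.21667683] [[-0.0, -1.1], [0.5, -0.5], [-0.3, 0.2], [-0.2, -0.0], [-0.7, -0.6]]
[ 0.49608501 -0.20757998  0.30901629] [[-0.3, 0.3], [0.5, -0.2], [0.4, -0.2], [-0.6, 0.2]]
```

View pics/fit0.png

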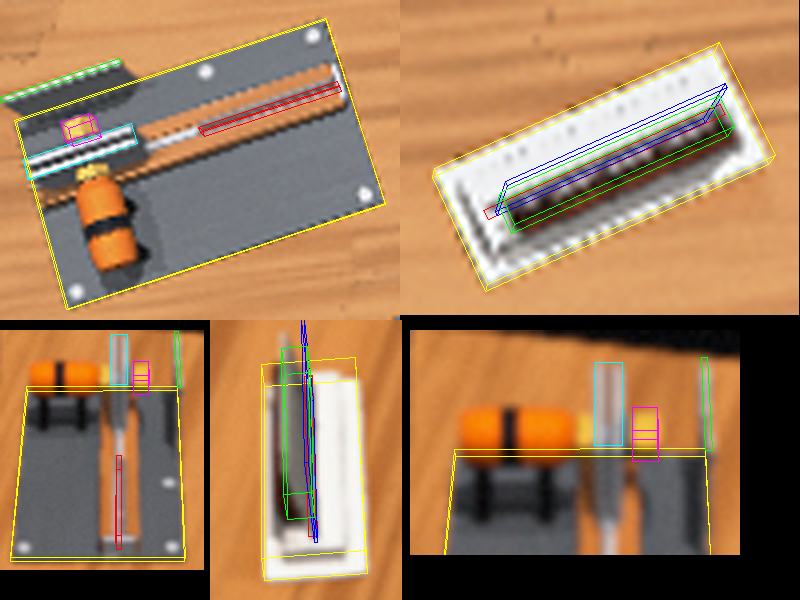

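The rack fit matches the base, bracket, bolt and guard to within about 1 px. The stand fit is poor in the side view, so the scraper needs a closer look. First I'll move out over the middle, clear of both cameras' views of the stand.

>>> apply_moves(
  rows=[
    [[-1, -30, -26, -10, 0, 0, 4], [-1, -60, -51, -20, 0, 0, 9], [-1, -91, -77, -30, 0, 0, 14], [-1, -121, -103, -30, 0, 0, 19], [-1, -151, -128, -30, 0, 0, 24], [-1, -182, -154, -30, 0, 0, 29], [-1, -212, -180, -30, 0, 0, 34], [-1, -242, -205, -30, 0, 0, 39], [-1, -272, -231, -30, 0, 0, 44], [-1, -303, -257, -30, 0, 0, 48], [-1, -333, -283, -30, 0, 0, 48], [-1, -363, -308, -30, 0, 0, 48]],
  ],
)

```text
clock: 1.1
ee_pos: [0.4202, 0.0469, 0.2566]
ee_rot: [[-0.305, 0.952, -0.0], [0.952, 0.305, 0.0], [0.0, -0.0, -1.0]]
contact_force: [0.6, 0.9, 0.2]
opening: 1.001
finger_force: 0.0
```

```bash
python3 - <<'E'
from h import *
o=np.zeros((600,800,3),np.uint8)
for n,(x,y,w,h),X in(("top",(268,192,57,45),0),("side",(198,216,40,75),520)):
    c=np.mean([capture(n).astype(float) for _ in range(3)],0).astype(np.uint8)[...,::-1]
    cv2.imwrite(f"pics/{n}1.png",c)
    k=9 if n=="top" else 7
    c=cv2.resize(c[y:y+h,x:x+w],(w*k,h*k),interpolation=cv2.INTER_CUBIC);o[:c.shape[0],X:X+c.shape[1]]=c[:600,:800-X]
cv2.imwrite("pics/crop1.png",o);s=state();print(s["ee_pos"],s["ee_rot"],s["qpos"])
E
```

```text
[0.41945263 0.04980333 0.2564928 ] [[-3.05886482e-01  9.52067623e-01 -8.37263853e-04]
 [ 9.52067663e-01  3.05886989e-01  5.60817839e-04]
 [ 7.90044625e-04 -6.25585245e-04 -9.99999492e-01]] [-3.67147528e+00  7.27266356e+00  9.89102709e+01  3.01832988e-02
  7.38669985e+01 -2.14913995e+01]
```

View pics/crop1.png

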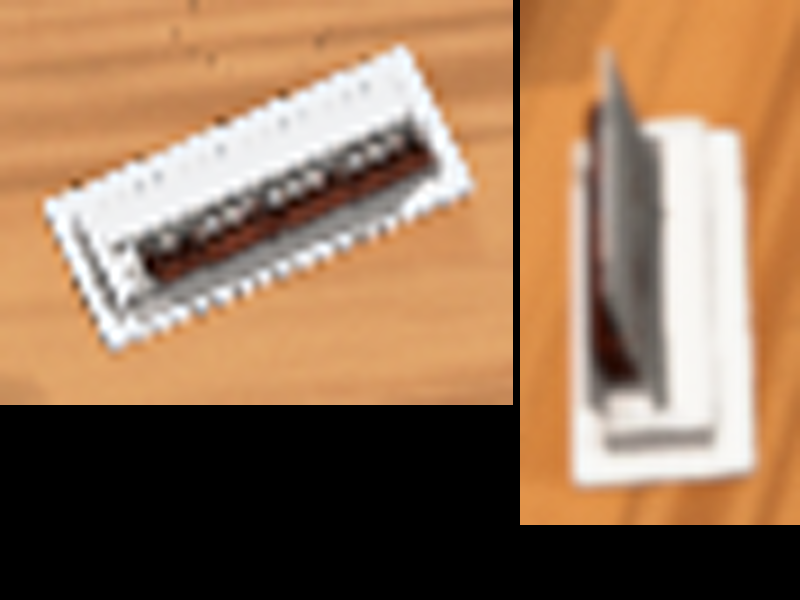

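The scraper leans toward the robot (-x), with the grip on that side. In the side crop the blade's top edge runs from (605,48) to (605,292) and its foot is at u≈660. The stand is stepped: a thin base plate with a raised block on it. I'll refit with the lean included.

```bash
python3 - <<'E'
from h import *
t=lambda u,v:((u+.5)/9-.5+268,(v+.5)/9-.5+192)
s=lambda u,v:((u-520+.5)/7-.5+198,(v+.5)/7-.5+216)
best=None
for z in(0,3,6,10):
    st=[("top",(30,75,z),t(45,203)),("top",(30,-75,z),t(403,45)),("top",(-30,-75,z),t(475,187)),("top",(-30,75,z),t(113,350)),
    ("side",(-30,-75,z),s(572,486)),("side",(30,-75,z),s(755,470)),("side",(30,75,z),s(740,130))]
    p,r=fit(st,[.5,-.2,.3]);print(z,p,(r**2).sum()**.5,r.tolist())
    if best is None or (r**2).sum()<best[0]:best=((r**2).sum(),p)
ps=best[1]
# scraper: stand frame, foot of blade at x=a,z=6, lean l toward -x, slide y=b
def Q(q,h,y,d): a,b,l=q;return [a-h*np.sin(l)*1+d*np.cos(l),b+y,6+h*np.cos(l)+d*np.sin(l)]
ob=[("side",76,55,1,s(605,48)),("side",76,-55,1,s(607,292)),("top",76,55,1,t(125,243)),("top",76,-55,1,t(412,127))]
f=lambda q:np.concatenate([(proj(n,place(ps,[Q(q,h,y,d)]))-uv).ravel() for n,h,y,d,uv in ob])
r=least_squares(f,[0,0,.15],x_scale=[1,1,.01]);print(r.x,r.fun.round(1))
q=r.x
o=np.zeros((600,800,3),np.uint8)
for n,(x,y,w,h),X in(("top",(268,192,57,45),0),("side",(198,216,40,75),520)):
    k=9 if n=="top" else 7
    c=cv2.imread(f"pics/{n}1.png");c=cv2.resize(c[y:y+h,x:x+w],(w*k,h*k),interpolation=cv2.INTER_CUBIC)
    for B,col in[(box(-30,30,-75,75,0,6),(0,255,255)),(box(-2.5,2.5,-62,62,22,22.1),(0,0,255)),
      ([Q(q,h_,y_,d) for h_ in(0,76) for y_,d in((-55,0),(-55,2),(55,2),(55,0))],(255,0,0)),
      ([Q(q,h_,y_,d) for h_ in(26,50) for y_,d in((-56,-14),(-56,2),(56,2),(56,-14))],(0,255,0))]: draw(c,n,ps,B,k,(x,y),col)
    o[:c.shape[0],X:X+c.shape[1]]=c[:600,:800-X]
cv2.imwrite("pics/fit1.png",o)
print("grip ctr",place(ps,[Q(q,38,0,-6)]), "top edge",place(ps,[Q(q,76,0,1)]))
E
```

```text
0 [ 0.49754333 -0.20813997  0.3049967 ] 1.2083045973594573 [[-0.3, 0.2], [0.2, 0.2], [-0.2, 0.3], [-0.4, 0.1], [0.5, -0.1], [0.0, 0.4], [-0.2, 0.7]]
3 [ 0.49766138 -0.20891899  0.3049809 ] 0.938083151964686 [[-0.0, 0.0], [0.5, -0.1], [0.2, 0.0], [-0.1, -0.1], [0.4, -0.5], [-0.1, -0.1], [-0.3, 0.2]]
6 [ 0.49778906 -0.20969432  0.30423419] 1.6792855623746665 [[0.2, -0.2], [0.8, -0.3], [0.6, -0.2], [0.1, -0.3], [0.2, -1.0], [-0.2, -0.5], [-0.3, -0.3]]
10 [ 0.4978915  -0.21035008  0.30375512] 3.209361307176242 [[0.5, -0.5], [1.2, -0.6], [0.9, -0.4], [0.4, -0.5], [-0.0, -1.8], [-0.3, -1.3], [-0.4, -1.2]]
[30.88253879  6.44297527  0.60113611] [ 1.  -0.6  1.   0.   1.1  1.6  0.5  0.7]
grip ctr [[ 0.49996406 -0.20143942  0.03394488]] top edge [[ 0.48497028 -0.20615949  0.06924229]]
```

View pics/fit1.png

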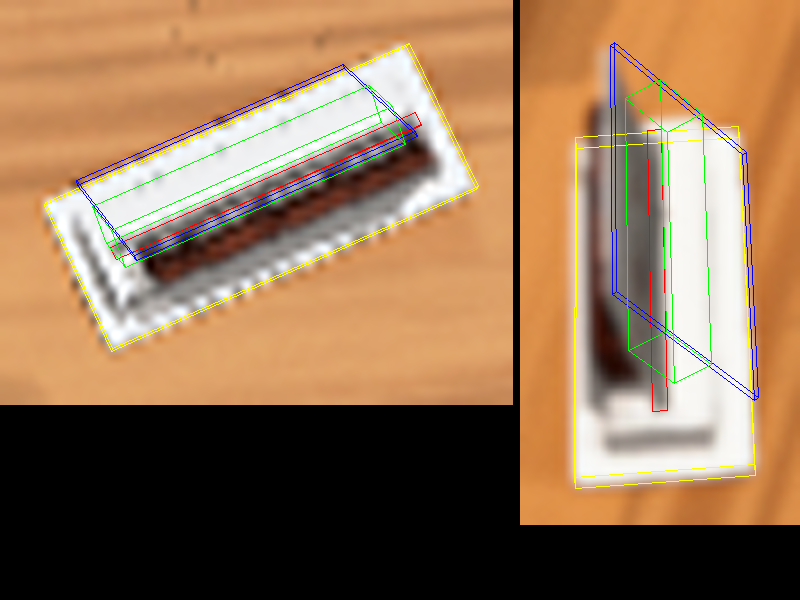

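The stand fit is now good in both views, with the slot on the blade's foot. The free foot position is what broke the scraper fit, so I'll fix the foot in the slot and solve only for lean and slide.

```bash
python3 - <<'E'
from h import *
ps=[.49766,-.20892,.30498]
s=lambda u,v:((u-520+.5)/7-.5+198,(v+.5)/7-.5+216)
t=lambda u,v:((u+.5)/9-.5+268,(v+.5)/9-.5+192)
def Q(q,h,y,d): b,l=q;return [-h*np.sin(l)+d*np.cos(l),b+y,6+h*np.cos(l)+d*np.sin(l)]
ob=[("side",76,55,0,s(605,48)),("side",76,-55,0,s(607,292)),("side",0,-55,0,s(660,408))]
f=lambda q:np.concatenate([(proj(n,place(ps,[Q(q,h,y,d)]))-uv).ravel() for n,h,y,d,uv in ob])
r=least_squares(f,[0,.15],x_scale=[1,.01]);q=r.x;print(q,r.fun.round(1))
o=np.zeros((600,800,3),np.uint8)
for n,(x,y,w,h),X in(("top",(268,192,57,45),0),("side",(198,216,40,75),520)):
    k=9 if n=="top" else 7
    c=cv2.imread(f"pics/{n}1.png");c=cv2.resize(c[y:y+h,x:x+w],(w*k,h*k),interpolation=cv2.INTER_CUBIC)
    for B,col in[
      ([Q(q,h_,y_,d) for h_ in(0,76) for y_,d in((-55,-1),(-55,1),(55,1),(55,-1))],(255,0,0)),
      ([Q(q,h_,y_,d) for h_ in(26,50) for y_,d in((-56,-15),(-56,1),(56,1),(56,-15))],(0,255,0))]: draw(c,n,ps,B,k,(x,y),col)
    o[:c.shape[0],X:X+c.shape[1]]=c[:600,:800-X]
cv2.imwrite("pics/fit2.png",o)
S=state();R=S["ee_rot"]
for nm,P in(("blade mid",Q(q,38,0,0)),("grip mid",Q(q,38,0,-7)),("top",Q(q,76,0,0))):
    w=place(ps,[P])[0];print(nm,w.round(4),"tool mm",((w-S["ee_pos"])@R*1000).round(1))
E
```

```text
[-0.5649988   0.17438358] [-0.2 -1.7 -0.2 -0.6  0.4  2.1]
blade mid [ 0.4915 -0.2114  0.0434] tool mm [-270.9  -11.1  212.9]
grip mid [ 0.485  -0.2135  0.0422] tool mm [-270.9  -18.   214.1]
top [ 0.4853 -0.2134  0.0808] tool mm [-270.9  -17.8  175.4]
```

View pics/fit2.png

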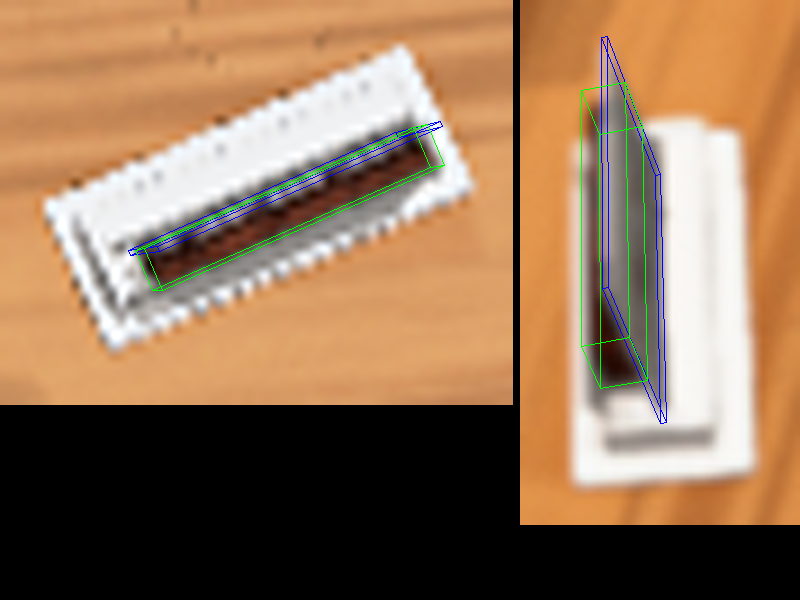

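The fit now matches in both views: lean 0.174 rad toward -x, grip middle at about (0.485,-0.213,0.042), which agrees with the 44 mm height expected. I'll move in with the tool tilted 10° to match the lean, and pinch high on the grip.

>>> apply_moves(
  rows=[
    [[-1, -34, -2, 10, 0, 0, 0], [-1, -68, -4, 25, -2, 0, 0], [-1, -102, -6, 40, -4, 0, 0.3], [-1, -136, -8, 60, -6, 0, 0.3], [-1, -170, -10, 80, -8, 0, 0.3], [-1, -204, -13, 100, -10, 0, 0.3], [-1, -238, -16, 120, -10, 0, 0.3], [-1, -269, -17, 135, -10, 0, 0.3], [-1, -269, -17, 165, -10, 0, 0.3], [-1, -269, -17, 195, -10, 0, 0.3], [-1, -269, -17, 214, -10, 0, 0.3], [-1, -269, -17, 222, -10, 0, 0.3]],
  ],
  newtons=25,
)

```text
clock: 2.4
ee_pos: [0.4849, -0.2096, 0.032]
ee_rot: [[-0.303, 0.939, 0.161], [0.953, 0.297, 0.056], [0.005, 0.171, -0.985]]
contact_force: [-0.9, -0.0, -0.6]
opening: 0.999
finger_force: 0.0
```

>>> apply_moves(
  rows=[
    [[-1, 0, 0, 0, 0, 0, 0], [-1, 0, 0, 0, 0, 0, 0]],
  ],
)

```text
clock: 2.57
ee_pos: [0.4867, -0.2115, 0.0353]
ee_rot: [[-0.302, 0.939, 0.166], [0.953, 0.297, 0.053], [0.0, 0.174, -0.985]]
contact_force: [0.2, -0.2, -0.1]
opening: 1.0
finger_force: 0.0
```

>>> apply_moves(
  rows=[
    [[0, 0, 0, 0, 0, 0, 0], [0.4, 0, 0, 0, 0, 0, 0], [0.5, 0, 0, 0, 0, 0, 0], [0.6, 0, 0, 0, 0, 0, 0], [0.7, 0, 0, 0, 0, 0, 0], [1, 0, 0, 0, 0, 0, 0], [1, 0, 0, 0, 0, 0, 0], [1, 0, 0, 0, 0, 0, 0], [1, 0, 0, 0, 0, 0, 0], [1, 0, 0, 0, 0, 0, 0]],
  ],
  newtons=25,
)

```text
clock: 3.4
ee_pos: [0.486, -0.2124, 0.0347]
ee_rot: [[-0.3, 0.939, 0.165], [0.954, 0.296, 0.053], [0.001, 0.174, -0.985]]
contact_force: [0.3, -0.6, 0.4]
opening: 0.319
finger_force: 0.0
```

>>> apply_moves(
  rows=[
    [[1, 0, 0, 0, 0, 0, 0], [1, 0, 0, 0, 0, 0, 0], [1, 0, 0, 0, 0, 0, 0], [1, 0, 0, 0, 0, 0, 0], [1, 0, 0, 0, 0, 0, 0], [1, 0, 0, 0, 0, 0, 0], [1, 0, 0, 0, 0, 0, 0], [1, 0, 0, 0, 0, 0, 0]],
  ],
)

```text
clock: 4.07
ee_pos: [0.4863, -0.2123, 0.0348]
ee_rot: [[-0.3, 0.939, 0.166], [0.954, 0.296, 0.053], [0.0, 0.174, -0.985]]
contact_force: [4.2, 3.0, -1.4]
opening: 0.176
finger_force: 24.9
```

>>> apply_moves(
  rows=[
    [[1, 0, 1, -6, 0, 0, 0], [1, 0, 2, -12, 0, 0, 0], [1, 0, 3, -18, 0, 0, 0], [1, 0, 4, -25, 0, 0, 0], [1, 0, 7, -40, 0, 0, 0], [1, 0, 10, -60, 2, 0, 0], [1, 0, 14, -80, 5, 0, 0], [1, 0, 17, -98, 7, 0, 0], [1, 0, 21, -120, 10, 0, 0], [1, 0, 21, -120, 10, 0, 0]],
  ],
)

```text
clock: 4.9
ee_pos: [0.4885, -0.2136, 0.1613]
ee_rot: [[-0.301, 0.954, 0.005], [0.954, 0.301, -0.005], [-0.006, 0.003, -1.0]]
contact_force: [0.7, -1.3, -1.4]
opening: 0.174
finger_force: 24.9
```

```bash
python3 - <<'E'
from h import *
S=state();R=S["ee_rot"];p=S["ee_pos"];print(p,R.round(4).tolist(),S["opening"],S["contact_force"])
pr=[.50953,.18137,.21668]
# desired tool rot: y along rack x, x along rack y, z down
c,s=np.cos(pr[2]),np.sin(pr[2]);Rd=np.array([[-s,c,0],[c,s,0],[0,0,-1.]])
print("rotvec",np.degrees(cv2.Rodrigues(R.T@Rd)[0].ravel()))
for n,P in(("slot",(0,-75,28)),("bolt",(22.5,75,62))):
    w=place(pr,[P])[0];print(n,w,((w-p)@R*1000).round(1))
o=np.zeros((600,800,3),np.uint8)
uv=proj("side",[p])[0];x,y=int(uv[0])-35,int(uv[1])-45
im=capture("side")[...,::-1];cv2.imwrite("pics/side2.png",im)
c=cv2.resize(np.ascontiguousarray(im[y:y+80,x:x+60]),None,fx=6,fy=6,interpolation=cv2.INTER_CUBIC)
# model of the held scraper: tool frame; grip centre at h behind TCP
def B(h0,h1,y0,y1): return [p+R@(np.array([a,b,-h])/1000) for h in(h0,h1) for a,b in((-55,y0),(-55,y1),(55,y1),(55,y0))]
def dr(c,n,B_,k,off,col):
    q=(proj(n,B_)-off+.5)*k-.5
    for i in range(4):
        for a,b in((i,(i+1)%4),(i+4,4+(i+1)%4),(i,i+4)): cv2.line(c,*[tuple(int(v) for v in q[j].round()) for j in(a,b)],col,1)
dr(c,"side",B(-30,46,6,8),6,(x,y),(255,0,0))
o[:480,:360]=c
uv=proj("top",[p])[0];x2,y2=int(uv[0])-30,int(uv[1])-30
im=capture("top")[...,::-1];cv2.imwrite("pics/top2.png",im)
c=cv2.resize(np.ascontiguousarray(im[y2:y2+60,x2:x2+60]),None,fx=7,fy=7,interpolation=cv2.INTER_CUBIC)
dr(c,"top",B(-30,46,6,8),7,(x2,y2),(255,0,0));o[:420,370:790]=c
cv2.imwrite("pics/hold.png",o)
E
```

```text
[ 0.48852028 -0.21360748  0.16132013] [[-0.301, 0.9536, 0.0052], [0.9536, 0.301, -0.0052], [-0.0065, 0.0034, -1.0]] 0.1737220507374342 [ 0.73267418 -1.26396857 -1.36793558]
rotvec [0.20900159 0.36142601 5.10322122]
slot [0.52565413 0.10812376 0.028     ] [296.5 131.8 131.9]
bolt [0.51537974 0.25945348 0.062     ] [443.7 167.7  97. ]
```

View pics/hold.png

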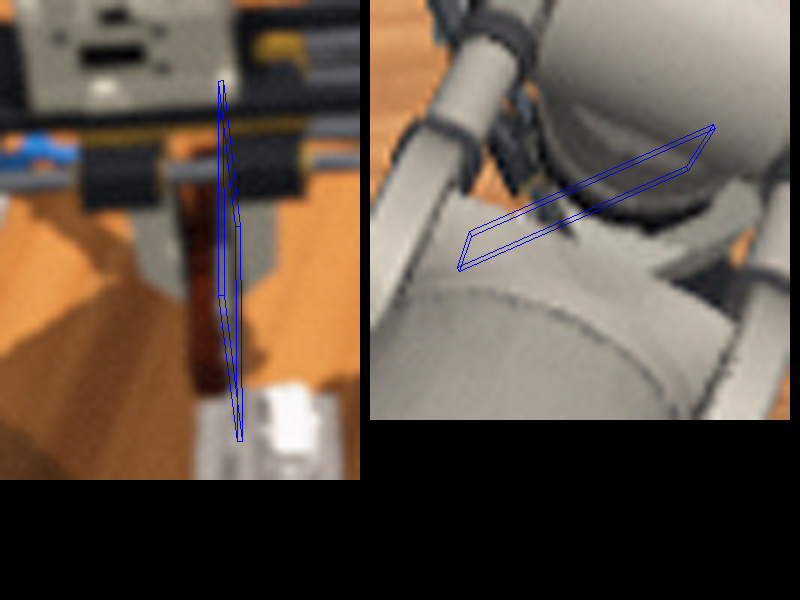

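The side crop shows the blade (blue model) lying along the steel sheet, with the grip to its left at (205,300), held squarely. I'll carry it to above the slot.

>>> apply_moves(
  rows=[
    [[1, 30, 12, 0, 0, 0, 0], [1, 60, 25, 0, 0, 0, 0], [1, 90, 38, 0, 0, 0, 1], [1, 120, 50, 0, 0, 0, 2], [1, 150, 63, 0, 0, 0, 3], [1, 180, 76, 0, 0, 0, 4], [1, 210, 88, 0, 0, 0, 5.1], [1, 240, 101, 0, 0, 0, 5.1], [1, 270, 113, 20, 0, 0, 5.1], [1, 297, 125, 50, 0, 0, 5.1], [1, 297, 125, 76, 0, 0, 5.1], [1, 297, 125, 76, 0, 0, 5.1]],
  ],
)

```text
clock: 6.0
ee_pos: [0.5111, 0.1092, 0.075]
ee_rot: [[-0.217, 0.976, -0.012], [0.976, 0.217, 0.0], [0.003, -0.011, -1.0]]
contact_force: [-1.3, -1.2, -1.1]
opening: 0.174
finger_force: 24.9
```

>>> apply_moves(
  rows=[
    [[1, 0, 0, 0, 0, 0, 0], [1, 0, 0, 0, 0, 0, 0], [1, 0, 0, 0, 0, 0, 0]],
  ],
)

```text
clock: 6.25
ee_pos: [0.5168, 0.1074, 0.0821]
ee_rot: [[-0.213, 0.977, 0.002], [0.977, 0.213, 0.001], [0.0, 0.002, -1.0]]
contact_force: [0.2, 0.1, -1.1]
opening: 0.172
finger_force: 24.9
```

```bash
python3 - <<'E'
from h import *
S=state();R=S["ee_rot"];p=S["ee_pos"];print(p,R.round(4).tolist(),S["opening"],S["contact_force"])
pr=[.50953,.18137,.21668]
c,s=np.cos(pr[2]),np.sin(pr[2]);Rd=np.array([[-s,c,0],[c,s,0],[0,0,-1.]])
print("rotvec",np.degrees(cv2.Rodrigues(R.T@Rd)[0].ravel()))
w=place(pr,[(-7,-75,28)])[0];print(w,((w-p)@R*1000).round(1))
o=np.zeros((600,800,3),np.uint8)
def dr(c,n,B_,k,off,col):
    q=(proj(n,B_)-off+.5)*k-.5
    for i in range(4):
        for a,b in((i,(i+1)%4),(i+4,4+(i+1)%4),(i,i+4)): cv2.line(c,*[tuple(int(v) for v in q[j].round()) for j in(a,b)],col,1)
def B(h0,h1,y0,y1): return [p+R@(np.array([a,b,-h])/1000) for h in(h0,h1) for a,b in((-55,y0),(-55,y1),(55,y1),(55,y0))]
for n,X,k,(w_,h_) in(("side",0,6,(66,90)),("top",400,4,(100,90))):
    uv=proj(n,[p])[0];x,y=int(uv[0])-w_//2,int(uv[1])-h_//2
    im=capture(n)[...,::-1];cv2.imwrite(f"pics/{n}3.png",im)
    c=cv2.resize(np.ascontiguousarray(im[y:y+h_,x:x+w_]),None,fx=k,fy=k,interpolation=cv2.INTER_CUBIC)
    dr(c,n,B(-30,46,6,8),k,(x,y),(255,0,0));dr(c,n,B(-4,20,-8,6),k,(x,y),(0,255,0))
    draw(c,n,pr,box(-2.5,2.5,-132,-12,28,28.1),k,(x,y),(0,0,255))
    o[:c.shape[0],X:X+c.shape[1]]=c
cv2.imwrite("pics/pre.png",o)
E
```

```text
[0.51682571 0.10739752 0.08211125] [[-0.2128, 0.9771, 0.0024], [0.9771, 0.2128, 0.0007], [0.0002, 0.0025, -1.0]] 0.17150876098213616 [ 0.22295603  0.09139815 -1.12443366]
rotvec [ 0.14115518 -0.00921705 -0.13099763]
[0.51881782 0.10661884 0.028     ] [-1.2  1.6 54.1]
```

View pics/pre.png

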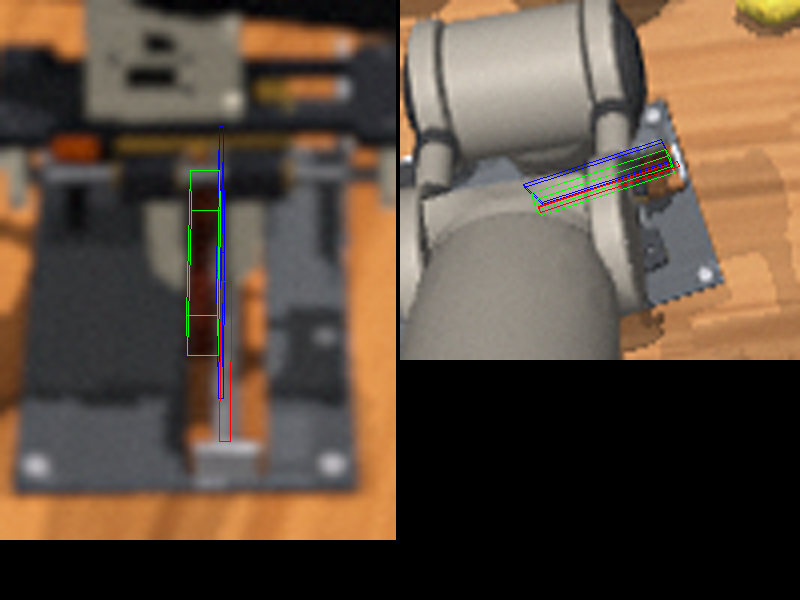

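The blade and grip overlays match the held scraper. I'll check the slot's lateral position with numeric intensity profiles across it in the clean first images.

```bash
python3 - <<'E'
from h import *
pr=[.50953,.18137,.21668]
xs=np.arange(-24,25,2)
for n in("side","top"):
    im=cv2.imread(f"pics/{n}0.png").astype(np.float32)
    ys=np.arange(-125,-20,3)
    for z in((28,)):
        P=[(x,y,z) for y in ys for x in xs];q=proj(n,place(pr,P)).astype(np.float32)
        v=cv2.remap(im,q[:,0].reshape(len(ys),-1),q[:,1].reshape(len(ys),-1),cv2.INTER_LINEAR).mean(0)
        print(n); [print(int(x),c.astype(int)) for x,c in zip(xs,v)]
E
```

```text
side
-24 [97 92 90]
-22 [89 88 95]
-20 [ 77  88 112]
-18 [ 64  94 144]
-16 [ 57 106 175]
-14 [ 55 116 195]
-12 [ 58 122 205]
-10 [ 68 127 207]
-8 [ 89 134 203]
-6 [117 144 196]
-4 [142 152 181]
-2 [152 152 164]
0 [150 146 149]
2 [135 133 138]
4 [120 126 144]
6 [103 121 159]
8 [ 84 120 179]
10 [ 68 120 192]
12 [ 59 120 200]
14 [ 59 121 202]
16 [ 65 118 191]
18 [ 73 111 170]
20 [ 83 102 139]
22 [ 92  98 113]
24 [98 96 98]
top
-24 [91 88 88]
-22 [54 61 72]
-20 [ 48  70 100]
-18 [ 63 100 148]
-16 [ 82 130 192]
-14 [ 90 143 212]
-12 [ 90 142 212]
-10 [ 92 144 213]
-8 [105 149 212]
-6 [127 153 197]
-4 [140 147 162]
-2 [130 130 133]
0 [106 107 113]
2 [112 113 119]
4 [136 138 148]
6 [133 147 174]
8 [107 143 194]
10 [ 89 140 208]
12 [ 88 141 212]
14 [ 91 144 214]
16 [ 97 144 209]
18 [107 138 185]
20 [117 125 141]
22 [126 121 116]
24 [131 123 118]
```

The slot centre agrees with the fit to within about 0.5 mm, so I'll correct by 1–2 mm and start the insertion.

>>> apply_moves(
  rows=[
    [[1, -1, 2, 6, 0, 0, 0], [1, -1, 2, 12, 0, 0, 0], [1, -1, 2, 18, 0, 0, 0], [1, -1, 2, 22, 0, 0, 0], [1, -1, 2, 24, 0, 0, 0], [1, -1, 2, 26, 0, 0, 0], [1, -1, 2, 28, 0, 0, 0], [1, -1, 2, 30, 0, 0, 0], [1, -1, 2, 30, 0, 0, 0]],
  ],
)

```text
clock: 7.1
ee_pos: [0.5179, 0.1079, 0.0504]
ee_rot: [[-0.214, 0.977, -0.001], [0.977, 0.214, 0.0], [0.001, -0.0, -1.0]]
contact_force: [-0.2, -0.2, -1.0]
opening: 0.177
finger_force: 24.9
```

>>> apply_moves(
  rows=[
    [[1, -1, 0, 2, 0, 0, 0], [1, -1, 0, 4, 0, 0, 0], [1, -1, 0, 5, 0, 0, 0], [1, -1, 0, 6, 0, 0, 0], [1, -1, 0, 7, 0, 0, 0], [1, -1, 0, 8, 0, 0, 0], [1, -1, 0, 8, 0, 0, 0]],
  ],
)

```text
clock: 7.68
ee_pos: [0.5182, 0.1069, 0.0425]
ee_rot: [[-0.214, 0.977, -0.0], [0.977, 0.214, 0.001], [0.001, -0.0, -1.0]]
contact_force: [0.3, 1.4, -0.7]
opening: 0.176
finger_force: 24.9
```

>>> apply_moves(
  rows=[
    [[1, 0, 0, 1, 0, 0, 0], [1, 0, 0, 1.5, 0, 0, 0], [1, 0, 0, 2, 0, 0, 0], [1, 0, 0, 2.5, 0, 0, 0], [1, 0, 0, 3, 0, 0, 0], [1, 0, 0, 3, 0, 0, 0]],
  ],
)

```text
clock: 8.18
ee_pos: [0.5185, 0.1069, 0.0405]
ee_rot: [[-0.214, 0.977, 0.001], [0.977, 0.214, 0.001], [0.0, 0.001, -1.0]]
contact_force: [-2.4, 0.4, 6.6]
opening: 0.177
finger_force: 24.9
```

Contact at TCP z 40.5 mm, against 40 expected for a blade on the slot floor, so it's seated. Releasing.

>>> apply_moves(
  rows=[
    [[-0.4, 0, 0, 2, 0, 0, 0], [-0.4, 0, 0, 2, 0, 0, 0], [-0.4, 0, 0, 2, 0, 0, 0], [-0.4, 0, 0, 2, 0, 0, 0], [-0.4, 0, 0, 2, 0, 0, 0], [-0.4, 0, 0, 2, 0, 0, 0], [-0.4, 0, 0, 2, 0, 0, 0], [-0.4, 0, 0, 2, 0, 0, 0], [-0.4, 0, 0, 2, 0, 0, 0], [-0.4, 0, 0, 2, 0, 0, 0], [-0.4, 0, 0, 0, 0, 0, 0]],
  ],
)

```text
clock: 9.1
ee_pos: [0.518, 0.1069, 0.0395]
ee_rot: [[-0.214, 0.977, -0.001], [0.977, 0.214, 0.0], [0.001, -0.001, -1.0]]
contact_force: [-0.5, -0.1, -0.5]
opening: 0.704
finger_force: 0.0
```

Released without disturbance. I'll lift off, turn 90° and hover over the gap.

>>> apply_moves(
  rows=[
    [[-0.4, 0, 0, -20, 0, 0, 0], [-0.4, 0, 0, -50, 0, 0, 0], [-0.4, 0, 0, -85, 0, 0, 0], [-0.4, 0, 0, -120, 0, 0, 0], [-0.4, 0, 0, -130, 0, 0, -7], [-0.4, 20, 4, -130, 0, 0, -14], [-0.4, 45, 9, -130, 0, 0, -21], [-0.4, 70, 15, -130, 0, 0, -28], [-0.4, 95, 20, -130, 0, 0, -35], [-0.4, 120, 26, -130, 0, 0, -42], [-0.4, 150, 32, -130, 0, 0, -49], [-0.4, 150, 32, -130, 0, 0, -56]],
  ],
)

```text
clock: 10.1
ee_pos: [0.5168, 0.2648, 0.1699]
ee_rot: [[-0.933, 0.36, 0.0], [0.36, 0.933, 0.003], [0.001, 0.003, -1.0]]
contact_force: [-0.8, -0.6, 0.6]
opening: 0.701
finger_force: 0.0
```

>>> apply_moves(
  rows=[
    [[-0.4, 0, 0, 0, 0, 0, -7], [-0.4, 0, 0, 0, 0, 0, -14], [-0.4, 0, 0, 0, 0, 0, -21], [-0.4, 0, 0, 0, 0, 0, -28], [-0.4, 0, 0, 0, 0, 0, -34], [-0.4, 0, 0, 0, 0, 0, -34], [-0.4, 0, 0, 0, 0, 0, -34], [-0.4, 0, 0, 0, 0, 0, -34]],
  ],
)

```text
clock: 10.77
ee_pos: [0.5173, 0.2602, 0.1698]
ee_rot: [[-0.977, -0.211, -0.0], [-0.211, 0.977, 0.001], [-0.0, 0.001, -1.0]]
contact_force: [0.7, -0.7, 0.5]
opening: 0.699
finger_force: 0.0
```

```bash
python3 - <<'E'
from h import *
S=state();R=S["ee_rot"];p=S["ee_pos"];print(S["clock"],p,R.round(4).tolist(),S["opening"],S["qpos"].round(1))
pr=[.50953,.18137,.21668]
c,s=np.cos(pr[2]),np.sin(pr[2]);Rd=np.array([[c,-s,0],[s,c,0],[0,0,-1.]])@np.diag([1,1,1])
Rd=np.column_stack([[c,s,0],np.cross([0,0,-1],[c,s,0]),[0,0,-1]])
for sg in(1,-1):
    D=Rd@np.diag([sg,sg,1]);print("rotvec",np.degrees(cv2.Rodrigues(R.T@D)[0].ravel()))
w=place(pr,[(24.5,75,43)])[0];print(w,((w-p)@R*1000).round(1))
o=np.zeros((600,800,3),np.uint8)
for n,X,k,(x,y,w_,h_) in(("side",0,5,(215,90,75,110)),("top",400,4,(133,188,100,80))):
    im=capture(n)[...,::-1];cv2.imwrite(f"pics/{n}4.png",im)
    c=cv2.resize(np.ascontiguousarray(im[y:y+h_,x:x+w_]),None,fx=k,fy=k,interpolation=cv2.INTER_CUBIC)
    draw(c,n,pr,box(-1,1,-131,-21,28,86),k,(x,y),(255,0,0))
    o[:c.shape[0],X:X+c.shape[1]]=c
cv2.imwrite("pics/seat.png",o)
E
```

```text
10.7667 [0.51733595 0.26019252 0.16982989] [[-0.9774, -0.2113, -0.0001], [-0.2113, 0.9774, 0.0005], [-0.0, 0.0005, -1.0]] 0.6990023933147701 [ 19.1  28.   83.4   0.   68.6 -83.1]
rotvec [ 1.91249502e-04 -4.62599575e-02  1.79785406e+02]
rotvec [ 2.94851204e-02  1.21898395e-04 -2.14587777e-01]
[0.51733297 0.25988346 0.043     ] [ 1.000e-01 -4.000e-01  1.268e+02]
```

View pics/seat.png

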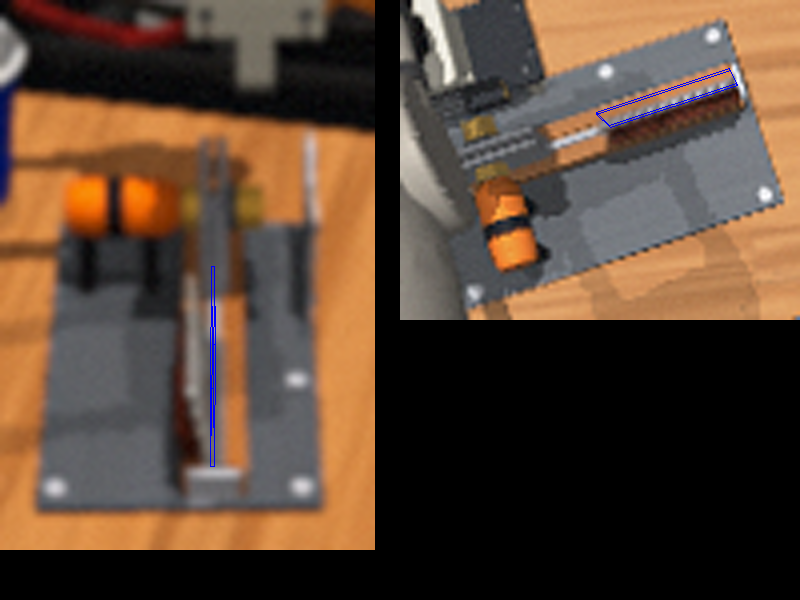

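The scraper stands in the rack's slot, leaning slightly toward the robot: side crop (195,280)–(200,460), top crop (610,140)–(740,90). The tool is within 0.5 mm of the gap target, so I'll descend.

>>> apply_moves(
  rows=[
    [[-0.4, 0, 0, 25, 0, 0, 0], [-0.4, 0, 0, 50, 0, 0, 0], [-0.4, 0, 0, 70, 0, 0, 0], [-0.4, 0, 0, 85, 0, 0, 0], [-0.4, 0, 0, 95, 0, 0, 0], [-0.4, 0, 0, 105, 0, 0, 0], [-0.4, 0, 0, 113, 0, 0, 0], [-0.4, 0, 0, 120, 0, 0, 0], [-0.4, 0, 0, 125, 0, 0, 0], [-0.4, 0, 0, 127, 0, 0, 0], [-0.4, 0, 0, 127, 0, 0, 0]],
  ],
)

```text
clock: 11.78
ee_pos: [0.5173, 0.2603, 0.0426]
ee_rot: [[-0.977, -0.214, -0.0], [-0.214, 0.977, 0.0], [0.0, 0.0, -1.0]]
contact_force: [-0.1, -0.1, -0.3]
opening: 0.695
finger_force: 0.0
```

>>> apply_moves(
  rows=[
    [[0.2, 0, 0, 0, 0, 0, 0], [1, 0, 0, 0, 0, 0, 0], [1, 0, 0, 0, 0, 0, 0], [1, 0, 0, 0, 0, 0, 0], [1, 0, 0, 0, 0, 0, 0], [1, 0, 0, 0, 0, 0, 0], [1, 0, 0, 0, 0, 0, 0], [1, 0, 0, 0, 0, 0, 0], [1, 0, 0, 0, 0, 0, 0], [1, 0, 0, 0, 0, 0, 0], [1, 0, 0, 0, 0, 0, 0], [1, 0, 0, 0, 0, 0, 0]],
  ],
  newtons=25,
)

```text
clock: 12.78
ee_pos: [0.5174, 0.2603, 0.0429]
ee_rot: [[-0.977, -0.214, 0.0], [-0.214, 0.977, 0.001], [-0.0, 0.001, -1.0]]
contact_force: [-0.5, -0.4, 1.4]
opening: 0.281
finger_force: 25.0
```

>>> apply_moves(
  rows=[
    [[1, 0, 0, 0, 0, 0, 0], [1, 0, 0, 0, 0, 0, 0], [1, 0, 0, 0, 0, 0, 0], [1, 0, 0, 0, 0, 0, 0], [1, 0, 0, 0, 0, 0, 0], [1, 0, 0, 0, 0, 0, 0], [1, 0, 0, 0, 0, 0, 0], [1, 0, 0, 0, 0, 0, 0], [1, 0, 0, 0, 0, 0, 0], [1, 0, 0, 0, 0, 0, 0], [1, 0, 0, 0, 0, 0, 0], [1, 0, 0, 0, 0, 0, 0]],
  ],
)

```text
clock: 13.78
ee_pos: [0.5174, 0.2603, 0.0428]
ee_rot: [[-0.977, -0.214, 0.0], [-0.214, 0.977, 0.001], [-0.0, 0.001, -1.0]]
contact_force: [-0.9, 0.6, 4.2]
opening: 0.282
finger_force: 25.0
```

The opening has held at 25.9 mm for a second, so the bolt isn't turning, though it's gripped a little off its flats. I'll raise the grip to 30 N and confirm it holds.

>>> apply_moves(
  rows=[
    [[1, 0, 0, 0, 0, 0, 0], [1, 0, 0, 0, 0, 0, 0], [1, 0, 0, 0, 0, 0, 0], [1, 0, 0, 0, 0, 0, 0], [1, 0, 0, 0, 0, 0, 0], [1, 0, 0, 0, 0, 0, 0], [1, 0, 0, 0, 0, 0, 0], [1, 0, 0, 0, 0, 0, 0], [1, 0, 0, 0, 0, 0, 0], [1, 0, 0, 0, 0, 0, 0], [1, 0, 0, 0, 0, 0, 0], [1, 0, 0, 0, 0, 0, 0]],
  ],
  newtons=30,
)

```text
clock: 14.78
ee_pos: [0.5174, 0.2603, 0.0428]
ee_rot: [[-0.977, -0.214, 0.0], [-0.214, 0.977, 0.001], [-0.0, 0.001, -1.0]]
contact_force: [-0.1, -0.1, 5.6]
opening: 0.279
finger_force: 30.0
```

```bash
python3 - <<'E'
from h import *
S=state();print(S["contact_force"],S["wrist_torque"],S["opening"],S["finger_force"])
a=capture("side").astype(int)[...,::-1];b=cv2.imread("pics/side4.png").astype(int)
print("scraper area diff",np.abs(a-b)[145:190,248:265].mean())
E
```

```text
[-0.05889549 -0.05988384  5.61111566] [0.20199719 0.16442427 0.01878294] 0.27949419612290477 29.99914862215519
scraper area diff 8.081045751633987
```

>>> apply_moves(
  rows=[
    [[1, 0, 0, 0, 0, 0, 0], [1, 0, 0, 0, 0, 0, 0], [1, 0, 0, 0, 0, 0, 0], [1, 0, 0, 0, 0, 0, 0], [1, 0, 0, 0, 0, 0, 0], [1, 0, 0, 0, 0, 0, 0], [1, 0, 0, 0, 0, 0, 0], [1, 0, 0, 0, 0, 0, 0], [1, 0, 0, 0, 0, 0, 0], [1, 0, 0, 0, 0, 0, 0], [1, 0, 0, 0, 0, 0, 0], [1, 0, 0, 0, 0, 0, 0]],
  ],
)

```text
clock: 15.83
ee_pos: [0.5174, 0.2603, 0.0428]
ee_rot: [[-0.977, -0.214, 0.0], [-0.214, 0.977, 0.001], [-0.0, 0.001, -1.0]]
contact_force: [-0.7, 0.5, 5.5]
opening: 0.277
finger_force: 30.0
```

>>> apply_moves(
  rows=[
    [[1, 0, 0, 0, 0, 0, 0], [1, 0, 0, 0, 0, 0, 0], [1, 0, 0, 0, 0, 0, 0], [1, 0, 0, 0, 0, 0, 0], [1, 0, 0, 0, 0, 0, 0], [1, 0, 0, 0, 0, 0, 0], [1, 0, 0, 0, 0, 0, 0], [1, 0, 0, 0, 0, 0, 0], [1, 0, 0, 0, 0, 0, 0], [1, 0, 0, 0, 0, 0, 0], [1, 0, 0, 0, 0, 0, 0], [1, 0, 0, 0, 0, 0, 0]],
  ],
)

```text
clock: 16.83
ee_pos: [0.5174, 0.2603, 0.0428]
ee_rot: [[-0.977, -0.214, 0.0], [-0.214, 0.977, 0.001], [-0.0, 0.001, -1.0]]
contact_force: [-0.5, 1.8, 6.1]
opening: 0.278
finger_force: 30.0
```

The opening has stayed at 0.277–0.282 for 4 s, and a free bolt would have turned over 20° in that time, so it's held. Handing in.

```bash
python3 -c "
from rig import *
print(hand_in())"
```

```text
the job is handed in; nothing more can be done
None
```

I handed the job in at about 17 s on the clock. The scraper was released seated in the rack's slot, and the brass bolt head is gripped at 30 N, slightly off its flats; its opening stayed steady for 4 s.

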